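Tap the lifting handle into a tube block and carry the block into the dry-bath heater

ROBOT

A 7-joint arm with a two-finger parallel gripper is mounted at the origin on the work surface; the furniture and walls round the work are solid. World frame = base frame: x ahead of the robot, y to its left, z up, the work surface at z = 0. Lengths are in m, angles in rad, forces in N, time in s.
With the tool pointing down it reaches from about 0.35 to 0.9 m from the base axis. Payload 19.9 kg.
Tool frame: the origin (TCP) lies between the finger pads; the fingertips stand 19 mm ahead of it and the grasp point (between the pads) is the TCP; z points along the fingers, y is the direction in which the jaws open and shut (so a half turn about z gives the same grasp; the last joint's range is limited). The gripper opens to 94 mm and grips with 3 to 60 N. Pads are 16 mm wide; open, the fingers measure 119 mm over their backs; the gripper's body (75 mm by 177 mm) begins 78 mm behind the grasp point.
Start: joints at [-1.19, 0.417, -0.01, 1.614, 0.005, 1.111, -0.053], TCP at [0.256, 0.57, 0.224] pointing down, gripper open.
Joint ranges: [-2.81, 2.81], [-0.39, 2.02], [-1.27, 1.25], [0.06, 2.57], [-1.19, 4.33], [0.19, 2], [-2.82, 2.82]. Speed limits (rad/s): [1.89, 1.89, 2.39, 2.39, 3.01, 3.01, 3.01].

INTERFACE

Orientations are given as a 3x3 rotation matrix whose columns are the frame's x, y, z axes.
In Python, from rig import robot gives the robot as it stands. Calls block until the motion is done:
- robot.move_ptp(position, orientation): joint-space move of the TCP to a pose.
- robot.move_linear(position, velocity=0.15, frame=None, threshold=None): straight line of the TCP; frame=None keeps the orientation; velocity is the mean speed in m/s. With threshold (N) it stops when the force on the tool has changed by that much, and returns True; else False.
- robot.goto_joints(angles): joint-space move.
- robot.gripper_to(opening): finger opening in m; the grip force is fixed at half the most; returns when the fingers have stopped.
- robot.pause(seconds).
- robot.ik(position, orientation): joint angles nearest the present ones, or None.
- robot.get_state(): the state.
- robot.grab_frame(name): name is "side" or "top"; returns the picture (400x640x3 uint8, red, green, blue); there is no depth.
- robot.camera_info(name): a dict with "fx", "fy", "cx", "cy" (pixels), "dist" ([k1, k2, p1, p2, k3] as OpenCV has them; the pictures are not rectified), "rvec" (rotation vector, rad) and "tvec" (3), from world to camera coordinates, as OpenCV has them. Camera axes: x right, y down, z forward; pixel columns grow to the right and rows downward; lengths in m; the calibration is good to about 2 mm. A picture is of the moment at which its call begins. camera_info takes no time and is no camera call.
A pose or a line that the arm cannot do raises robot.PlanningError and nothing moves.
- robot.sign_off(): hands the job in, once; it reports no verdict.
The state is a dict: "time": time; "qpos": joint angles; "joint_vel": joint speeds; "effort": joint torques, N m; "ee_pos": TCP position; "tool_rot": TCP orientation; "force": force on the tool from outside, world axes, zero at the start; "moment": the same for the moment, N m; "opening": finger opening in m.
Only numpy, scipy, OpenCV 4.12 (cv2) and the standard library are available. Lean on these libraries where they do the work, as an engineer would, in place of code of your own. Each camera call takes 0.05 s, during which the arm holds its last target. There are 200 camera calls.

TASK

Set the lifting handle's tapered shank into the socket of the aluminium tube block, drive it fully home with the hand tamper, and stand the tamper back on the bench. Then lift the block by its handle alone, without your fingers touching the block, and lower it flat into the well of the dry-bath heater, with the handle still fully home. Leave the other things where they are.

Things in the scene. Friction and masses are not known exactly. Their poses are not given: they have to be found in the camera images.
- block: Loose bare-aluminium tube block, 100 (its x) x 66 (its y) x 50 mm high, about 0.3 kg, lying flat. Origin: centre of its underside; z up. Six round tube wells (14 mm) in two rows of three near its short ends, and in the middle of its top a 34 mm square recess lined with steel, which is the tapered socket.
- socket (a point): Centre of the mouth of the block's socket, level with the block's top (50 mm above its underside). The socket is square, sides parallel to the block's sides, 22 mm wide at the mouth and tapering to about 13 mm at 38 mm depth; its walls give a little and grip the shank by friction. The floor is 40 mm below the mouth.
- handle: Loose lifting handle, 116 mm long, 0.11 kg, upright in the rack at the start. Origin: centre of the underside of its square shoulder; z up along it. Below: square tapered steel shank 38 mm long, 24 mm wide at the shoulder, 15 mm at the tip, sides along its x and y. Above: shoulder 44 x 44 x 8 mm, black square grip 26 x 26 mm (8 to 70 mm up), steel cap 22 x 22 mm (70 to 78 mm).
- cap_top (a point): Centre of the flat top of the handle's cap, 78 mm above the handle's origin. Set loosely in the socket (any quarter turn) the handle stops with its shoulder 3 to 8 mm above the block; 12 to 20 N straight down on this cap, pressed or tapped, drives it home, shoulder on the block. Home, it holds about 8 N of pull; loose, it slips out of the block.
- rack: Fixed grey plastic storage rack, 64 x 64 x 45 mm, with a 32 mm square hole 41 mm deep in which the handle hangs by its shoulder at the start. Origin: centre of its underside.
- tamper: Loose hand tamper, 104 mm tall, about 0.28 kg, standing on its face. Origin: centre of the flat striking face (its underside); z up. White nylon face 44 mm across, steel head 47 mm across up to 32 mm, then a round steel stem 26 mm across up to 96 mm, and a 22 mm button on top (96 to 104 mm).
- heater: Fixed white dry-bath heater, 150 (its x) x 120 (its y) x 40 mm high, with a rectangular open well 110 (x) x 76 (y) mm, 28 mm deep, in its middle; a dark display and two buttons on one 120 mm side. Origin: centre of its underside.
- well (a point): Centre of the floor of the heater's well, 12 mm above the bench. The block belongs flat on this floor, its long side along the heater's long side (either way round); it has 5 mm to spare on every side and stands 22 mm out of the well.
- beaker_100: Bystander: empty glass beaker, 56 mm across, 71 mm tall. Origin at the centre of its underside.
- petri_dish_1: Bystander: closed petri dish, 61 mm across, 15 mm high. Origin at the centre of its underside.
- tape_roll: Bystander: roll of labelling tape lying flat, 60 mm across, 19 mm high. Origin at the centre of its underside.
- reagent_2: Bystander: clear reagent bottle with screw cap, 56 mm across, 105 mm tall. Origin at the centre of its underside.
- amber_1: Bystander: amber reagent bottle with black cap, 62 mm across, 118 mm tall. Origin at the centre of its underside.
Mind the look-alikes: they are no part of the job. Leave any purple look-alike of the tamper alone.

How it is judged:
By the outcome, as a careful person would: the job done as asked, in the order asked, and still so for the second after the job is handed in, with the robot touching nothing.
It also fails if it takes over 72 s, if anything falls off the work surface, if the arm or the gripper's body presses on something with over 40 N, if the wrist force passes 120 N, or if a joint passes its speed limit or range.

## Working session

There is one attempt and no reset: what is moved stays moved. The work goes in short steps, each a Python script; the robot and the scene stay as the last script left them, time stands still between calls to the robot, and variables do not carry over. Pictures are saved under pics/ and viewed, about 8 in all and at most 12, crops included, and the job is handed in when it is done.

```bash
ls; mkdir -p pics; python3 - <<'E'
from rig import robot
import cv2,numpy as np
for n in("top","side"):
    im=robot.grab_frame(n); cv2.imwrite(f"pics/{n}0.png",im[:,:,::-1])
    c=robot.camera_info(n); R=cv2.Rodrigues(np.array(c["rvec"],float))[0]
    print(n,c["fx"],c["cx"],c["cy"],c["dist"],"pos",-R.T@np.array(c["tvec"]),"zaxis",R[2])
s=robot.get_state();print(s["time"],s["tool_rot"],s["opening"],s["force"])
E
```

```text
pics
top 366.5297070928109 316.7566613083997 197.1747563689876 [-0.05921134  0.          0.          0.          0.        ] pos [ 0.41922332 -0.06887042  0.96865112] zaxis [ 0.17304283  0.00541622 -0.98489941]
side 429.0690402434113 318.83905822852796 203.98543052414107 [-0.10921665  0.          0.          0.          0.        ] pos [ 0.59338524 -0.95817257  0.7645797 ] zaxis [-0.04770599  0.80576216 -0.59031472]
0.1 [[-9.11950142e-01  4.10300827e-01 -4.10760544e-04]
 [ 4.10301028e-01  9.11949519e-01 -1.06838777e-03]
 [-6.37675053e-05 -1.14285185e-03 -9.99999345e-01]] 0.09386642213844064 [-0.36383381  0.07677278 -0.09054973]
```

View pics/top0.png

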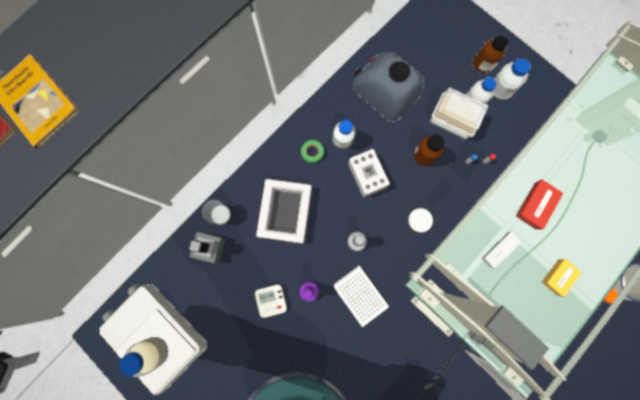

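View pics/side0.png

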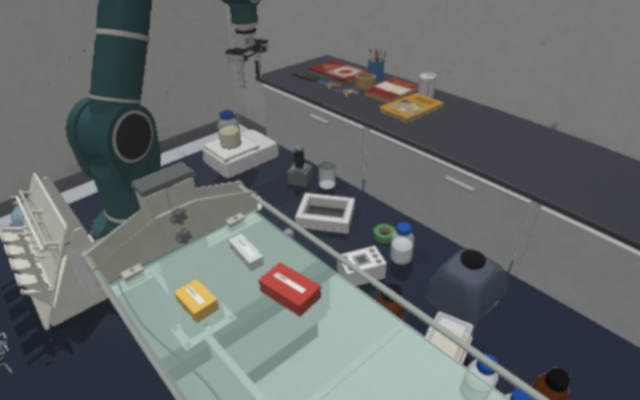

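The top view shows the block at about (368,172), heater (285,210), handle in rack (206,248) and grey tamper (357,241). The purple decoy is at (309,291). The side view shows the rack, heater and block; the tamper is mostly hidden behind the glass hood. Next I'll write the helpers and take a magnified crop with segmentation.

```bash
cat > h.py <<'E'
import cv2,numpy as np
from rig import robot
CAM={n:robot.camera_info(n) for n in("top","side")}
def cam(n):
    c=CAM[n];K=np.array([[c["fx"],0,c["cx"]],[0,c["fy"],c["cy"]],[0,0,1.]])
    return K,np.array(c["dist"],float),np.array(c["rvec"],float),np.array(c["tvec"],float)
def ray(n,uv):
    K,d,r,t=cam(n);R=cv2.Rodrigues(r)[0]
    p=cv2.undistortPoints(np.array(uv,float).reshape(-1,1,2),K,d).reshape(-1,2)
    return -R.T@t,np.c_[p,np.ones(len(p))]@R
def onz(n,uv,z):
    o,d=ray(n,uv);return o+d*((z-o[2])/d[:,2])[:,None]
def proj(n,X):
    K,d,r,t=cam(n);return cv2.projectPoints(np.array(X,float).reshape(-1,1,3),r,t,K,d)[0].reshape(-1,2)
def snap(n,name):
    im=robot.grab_frame(n);cv2.imwrite(f"pics/{name}.png",im[:,:,::-1]);return im
def crop(im,box,s,name):
    x0,y0,x1,y1=box
    cv2.imwrite(f"pics/{name}.png",cv2.resize(im[y0:y1,x0:x1,::-1],None,fx=s,fy=s,interpolation=cv2.INTER_CUBIC))
def down(yaw): # jaws (tool y) along world direction yaw
    y=np.array([np.cos(yaw),np.sin(yaw),0]);z=np.array([0,0,-1.]);return np.c_[np.cross(y,z),y,z]
E
python3 - <<'E'
from h import *
im=cv2.imread("pics/top0.png")[:,:,::-1]
crop(im,(180,120,450,310),2.96,"topcrop")
g=im.astype(int)
hsv=cv2.cvtColor(np.ascontiguousarray(im),cv2.COLOR_RGB2HSV)
m=((hsv[...,2]>150)&(hsv[...,1]<60)).astype(np.uint8)
cs,_=cv2.findContours(m,cv2.RETR_EXTERNAL,cv2.CHAIN_APPROX_NONE)
for c in cs:
    if cv2.contourArea(c)<60: continue
    r=cv2.minAreaRect(c)
    if not(180<r[0][0]<450 and 120<r[0][1]<310): continue
    print(np.round(r[0],1),np.round(r[1],1),round(r[2],1),"h:",end=" ")
    for z in(0.015,.04,.05):
        b=onz("top",cv2.boxPoints(r),z);e1=b[1]-b[0];e2=b[2]-b[1]
        print(z,b.mean(0)[:2].round(4),np.linalg.norm(e1).round(4),np.linalg.norm(e2).round(4),np.degrees(np.arctan2(e1[1],e1[0])).round(1),end=" | ")
    print()
E
```

```text
[270.2 300.7] [28.6 27.6] 76.0 h: 0.015 [0.3239 0.0612] 0.0704 0.0712 -77.4 | 0.04 [0.3264 0.0578] 0.0685 0.0693 -77.4 | 0.05 [0.3274 0.0564] 0.0678 0.0686 -77.4 | 
[360.4 296. ] [51.6 34.1] 54.0 h: 0.015 [ 0.3302 -0.1674] 0.087 0.1285 -56.2 | 0.04 [ 0.3325 -0.1649] 0.0847 0.1252 -56.2 | 0.05 [ 0.3334 -0.1638] 0.0838 0.1238 -56.2 | 
[356.  241.5] [17. 16.] 90.0 h: 0.015 [ 0.4677 -0.1622] 0.0416 0.0438 -91.6 | 0.04 [ 0.4664 -0.1597] 0.0405 0.0427 -91.6 | 0.05 [ 0.4659 -0.1588] 0.0401 0.0422 -91.6 | 
[420.5 219.5] [23. 23.] 90.0 h: 0.015 [ 0.5202 -0.3338] 0.061 0.0607 -91.6 | 0.04 [ 0.5175 -0.3269] 0.0594 0.0591 -91.6 | 0.05 [ 0.5165 -0.3241] 0.0587 0.0584 -91.6 | 
[220. 214.] [18. 18.] 90.0 h: 0.015 [0.5488 0.1928] 0.0482 0.0478 -91.5 | 0.04 [0.5454 0.186 ] 0.047 0.0466 -91.5 | 0.05 [0.544  0.1832] 0.0465 0.0461 -91.5 | 
[283.5 210.5] [47.7 59.3] 8.4 h: 0.015 [0.5547 0.0249] 0.1576 0.1279 -8.4 | 0.04 [0.5511 0.0224] 0.1535 0.1245 -8.4 | 0.05 [0.5497 0.0214] 0.1518 0.1232 -8.4 | 
[368.2 171.6] [40.3 28.3] 65.6 h: 0.015 [ 0.653  -0.2029] 0.0776 0.1098 -66.5 | 0.04 [ 0.6469 -0.1994] 0.0756 0.1069 -66.5 | 0.05 [ 0.6444 -0.1979] 0.0747 0.1058 -66.5 | 
[342.2 136.2] [20.6 19.5] 21.8 h: 0.015 [ 0.7537 -0.1373] 0.0557 0.0566 -22.7 | 0.04 [ 0.7449 -0.1355] 0.0543 0.0551 -22.7 | 0.05 [ 0.7414 -0.1348] 0.0537 0.0545 -22.7 |
```

View pics/topcrop.png

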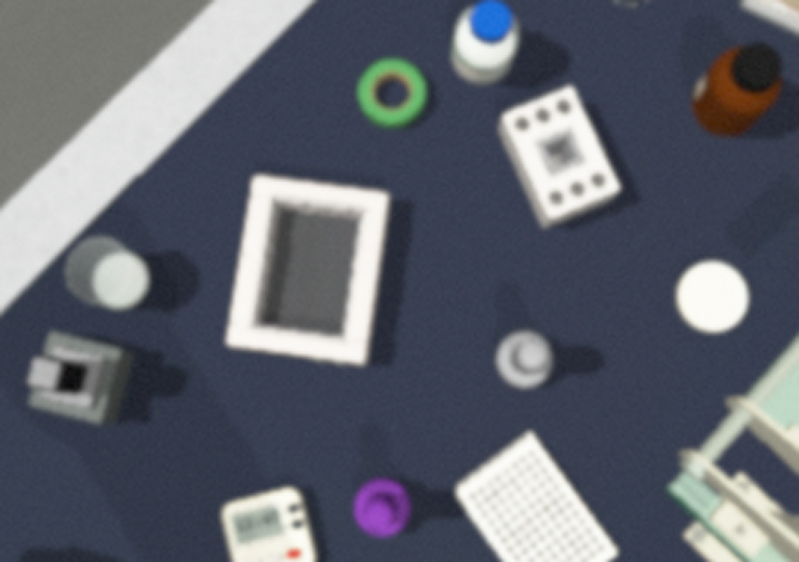

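The crop shows the block's recess at about crop (562,150) with six wells, and the heater rim square. The tamper head is at (525,358), with its button leaning right. The handle cap is at (42,375), and the rack is turned about 12° in the image. Next are the exact positions.

```bash
python3 - <<'E'
from h import *
im=np.ascontiguousarray(cv2.imread("pics/top0.png")[:,:,::-1]);S=4
g=cv2.cvtColor(im,cv2.COLOR_RGB2GRAY)
def up(b): return cv2.resize(g[b[1]:b[3],b[0]:b[2]],None,fx=S,fy=S,interpolation=cv2.INTER_CUBIC)
def px(p,b): return (np.array(p,float).reshape(-1,2)+.5)/S-.5+np.array(b[:2])
def edges(q):
    e=np.roll(q,-1,0)-q;return [(np.linalg.norm(v[:2]).round(4),np.degrees(np.arctan2(v[1],v[0])).round(1)) for v in e]
# heater opening and outer
b=(250,172,322,250);u=up(b)
for th in(130,170,200):
    cs,hi=cv2.findContours((u>th).astype(np.uint8),cv2.RETR_CCOMP,cv2.CHAIN_APPROX_NONE)
    for c in sorted(cs,key=cv2.contourArea)[-2:]:
        q=onz("top",px(cv2.boxPoints(cv2.minAreaRect(c)),b),.04);print("heater",th,q.mean(0).round(4),edges(q)[:2])
# block
b=(340,142,398,202);u=up(b)
for th in(150,190,215):
    cs,hi=cv2.findContours((u>th).astype(np.uint8),cv2.RETR_CCOMP,cv2.CHAIN_APPROX_NONE)
    c=max(cs,key=cv2.contourArea);q=onz("top",px(cv2.boxPoints(cv2.minAreaRect(c)),b),.05);print("block",th,q.mean(0).round(4),edges(q)[:2])
    inn=[c for c,h in zip(cs,hi[0]) if h[3]>=0 and cv2.contourArea(c)>40]
    for c in inn:
        r=cv2.minAreaRect(c);print("   hole",cv2.contourArea(c),onz("top",px(r[0],b),.05)[0][:2].round(4),edges(onz("top",px(cv2.boxPoints(r),b),.05))[:2])
# rack/handle
b=(180,225,235,270);u=up(b)
for th in(75,95,115,140,160):
    cs,_=cv2.findContours((u>th).astype(np.uint8),cv2.RETR_EXTERNAL,cv2.CHAIN_APPROX_NONE)
    for c in cs:
        if cv2.contourArea(c)>400:
            r=cv2.minAreaRect(c);print("rack",th,px(r[0],b)[0].round(1),[(z,onz("top",px(r[0],b),z)[0][:2].round(4)) for z in(.045,.053,.123)],edges(onz("top",px(cv2.boxPoints(r),b),.045))[:2])
for n,p,z in(("recess",(562,150),.05),("cap",(44,375),.123),("grip/shoulder",(76,377),.053),("button",(535,353),.104),("head",(524,358),.032),("beaker",(93,270),.0),("rackc",(75,377),.045)):
    print(n,onz("top",[np.array(p)/2.96+[180,120]],z)[0].round(4))
im2=cv2.imread("pics/side0.png")[:,:,::-1]
crop(im2,(270,130,400,300),3.5,"sidecrop")
E
```

```text
heater 130 [0.5495 0.0221 0.04  ] [(np.float64(0.1067), np.float64(-8.8)), (np.float64(0.0753), np.float64(-100.3))]
heater 130 [0.5513 0.0225 0.04  ] [(np.float64(0.1552), np.float64(-8.0)), (np.float64(0.1266), np.float64(-99.9))]
heater 170 [0.5507 0.0224 0.04  ] [(np.float64(0.1125), np.float64(-8.6)), (np.float64(0.0801), np.float64(-100.1))]
heater 170 [0.5512 0.0227 0.04  ] [(np.float64(0.1523), np.float64(-8.1)), (np.float64(0.1237), np.float64(-100.0))]
heater 200 [0.5513 0.0224 0.04  ] [(np.float64(0.1166), np.float64(-8.5)), (np.float64(0.0831), np.float64(-100.1))]
heater 200 [0.5512 0.0227 0.04  ] [(np.float64(0.1498), np.float64(-8.1)), (np.float64(0.1213), np.float64(-100.0))]
block 150 [ 0.6447 -0.1982  0.05  ] [(np.float64(0.0762), np.float64(-66.5)), (np.float64(0.1069), np.float64(-159.3))]
   hole 80.0 [ 0.6055 -0.194 ] [(np.float64(0.006), np.float64(-46.6)), (np.float64(0.0068), np.float64(-137.8))]
   hole 82.0 [ 0.6128 -0.2129] [(np.float64(0.006), np.float64(-46.7)), (np.float64(0.0068), np.float64(-137.9))]
   hole 85.0 [ 0.6198 -0.231 ] [(np.float64(0.0061)
[... 3366 characters left out ...]
7), np.float64(-11.3)), (np.float64(0.0444), np.float64(-103.5))]
rack 160 [202.1 254.5] [(0.045, array([0.4429, 0.2284])), (0.053, array([0.4427, 0.2258])), (0.123, array([0.4409, 0.2033]))] [(np.float64(0.009), np.float64(-2.0)), (np.float64(0.04), np.float64(-94.5))]
rack 160 [194.4 245.8] [(0.045, array([0.4651, 0.2487])), (0.053, array([0.4647, 0.246 ])), (0.123, array([0.4612, 0.2219]))] [(np.float64(0.0198), np.float64(-12.8)), (np.float64(0.0197), np.float64(-104.8))]
recess [ 0.6462 -0.2024  0.05  ]
cap [0.4592 0.2206 0.123 ]
grip/shoulder [0.4603 0.2171 0.053 ]
button [ 0.468  -0.1648  0.104 ]
head [ 0.468  -0.1632  0.032 ]
beaker [0.5588 0.2203 0.    ]
rackc [0.4607 0.2205 0.045 ]
```

View pics/sidecrop.png

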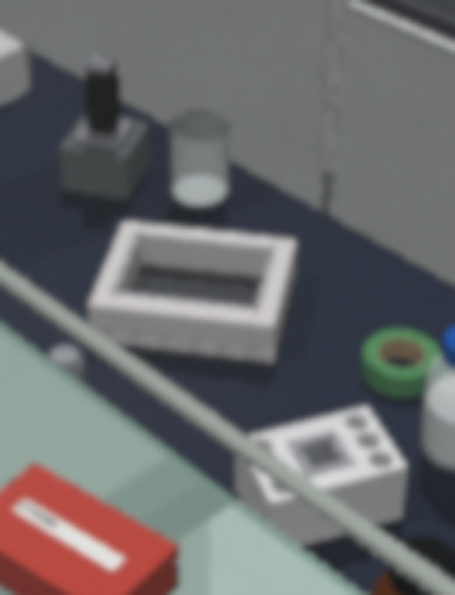

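The side crop shows the cap at crop (102,62), recess (322,453) and tamper button (68,357). Wells and edges in the top view agree on the block at (.646,-.1995) with yaw 21.5°, and on the heater at (.551,.0225) with yaw about -9°. The handle is at about (.460,.221) with yaw -13.5°. I'll cross-check with two-view rays, check IK, and go above the handle.

```bash
cat >> h.py <<'E'
H=np.array([.460,.2212]);HJ=np.radians(76.5)
B=np.array([.6458,-.1997]);BJ=np.radians(111.5)
W=np.array([.5511,.0225]);WJ=np.radians(80.8)
T=np.array([.468,-.163])
def tri(a,b):
    oa,da=ray("top",[a]);ob,db=ray("side",[b]);A=np.c_[da[0],-db[0]]
    s=np.linalg.lstsq(A,ob-oa,rcond=None)[0];p,q=oa+s[0]*da[0],ob+s[1]*db[0]
    return ((p+q)/2).round(4),np.linalg.norm(p-q).round(4)
def st(tag=""):
    s=robot.get_state();print(tag,"t",round(s["time"],2),"p",np.round(s["ee_pos"],4),"F",np.round(s["force"],1),"op",round(s["opening"],4));return s
E
python3 - <<'E'
from h import *
c=lambda x,y:np.array([x,y])/2.96+[180,120]
d=lambda x,y:np.array([x,y])/3.5+[270,130]
print("cap",tri([194.4,246],d(102,62)),"recess",tri([369.3,171.2],d(322,453)),"button",tri(c(535,353),d(68,355)))
print("hood",tri([430,258],[262,205]),tri([412,275],[245,190]))
for n,P,J,z in(("H",H,HJ,.085),("H",H,HJ,.3),("B",B,BJ,.28),("B",B,BJ,.095),("W",W,WJ,.1),("W",W,WJ,.25),*(("T",T,np.radians(a),.06) for a in(45,90,135))):
    q=robot.ik([*P,z],down(J));print(n,z,None if q is None else np.round(q,2))
robot.move_ptp([*H,.2],down(HJ));st()
E
```

```text
cap (array([0.4632, 0.2249, 0.1151]), np.float64(0.004)) recess (array([ 0.648 , -0.2013,  0.0455]), np.float64(0.004)) button (array([ 0.471 , -0.1649,  0.0994]), np.float64(0.0055))
hood (array([ 0.4293, -0.2768,  0.2601]), np.float64(0.0199)) (array([ 0.394 , -0.2385,  0.2702]), np.float64(0.0099))
H 0.085 [-0.61  0.41  0.12  2.01 -0.07  0.73  0.89]
H 0.3 [-0.65  0.14  0.16  1.8  -0.02  1.2   0.85]
B 0.28 [-0.14  0.53  0.6   1.42 -0.3   1.28  2.42]
B 0.095 [ 0.    0.67  0.37  1.59 -0.28  0.94  2.41]
W 0.1 [-0.34  0.46  0.31  1.91 -0.19  0.8   1.48]
W 0.25 [-0.45  0.28  0.42  1.78 -0.12  1.11  1.43]
T 0.06 [-0.36  0.56  0.79  2.08 -0.59  0.74  1.59]
T 0.06 [-0.15  0.47  0.51  2.07 -0.36  0.68  2.17]
T 0.06 [ 1.    0.61 -0.91  2.03  0.66  0.82  2.06]
 t 1.6 p [0.4598 0.2223 0.2001] F [-1.1  0.5 -0.7] op 0.0938
```

```bash
python3 - <<'E'
from h import *
print(robot.move_linear([*H,.083],velocity=.12,threshold=8));st("at")
robot.gripper_to(.0);st("grip")
robot.move_linear([*H,.24],velocity=.15);st("up")
robot.move_ptp([*B,.20],down(BJ));st("over block")
im=snap("top","t1");crop(im,(290,110,450,270),3,"t1c")
s=snap("side","s1");crop(s,(270,130,430,300),3.4,"s1c")
cv2.imwrite("pics/both1.png",cv2.resize(np.hstack([cv2.resize(cv2.imread("pics/t1c.png"),(400,400)),cv2.resize(cv2.imread("pics/s1c.png"),(400,400))]),None,fx=1,fy=1))
E
```

```text
False
at t 2.73 p [0.4603 0.2214 0.0836] F [-0.   0.2  0.2] op 0.0938
grip t 3.77 p [0.46   0.2212 0.083 ] F [ 0.  -1.6 -0.8] op 0.0255
up t 4.97 p [0.4596 0.221  0.2392] F [ 0.1 -0.5 -1.7] op 0.0258
over block t 6.67 p [ 0.6461 -0.1984  0.2   ] F [-0.1  0.6 -0.8] op 0.0257
```

View pics/both1.png

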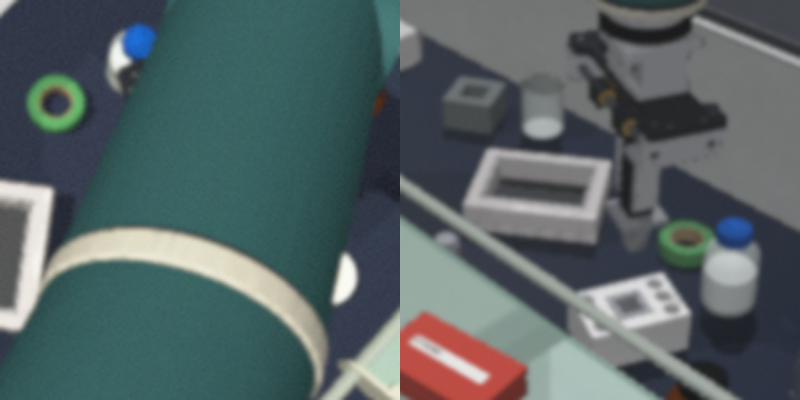

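The side crop shows the handle held upright above the block and the rack empty. Now I'll insert it with a force stop; the expected loose stop is at TCP z ≈ .091 to .096.

```bash
python3 - <<'E'
from h import *
print("pred tip side",proj("side",[[.6461,-.1984,.124],[.6458,-.1997,.05]]).round(1))
robot.move_linear([*B,.132],velocity=.12);st("mouth")
print(robot.move_linear([*B,.088],velocity=.04,threshold=6));st("in")
E
```

```text
pred tip side [[361.8 233.9]
 [360.3 257.8]]
mouth t 7.48 p [ 0.6461 -0.1999  0.1327] F [ 0.   0.4 -1.5] op 0.0257
True
in t 8.29 p [ 0.6448 -0.2004  0.097 ] F [-0.1 -1.1 -2.4] op 0.0263
```

```bash
python3 - <<'E'
from h import *
print(robot.move_linear([*B,.088],velocity=.02,threshold=8));st("in2")
robot.gripper_to(.06);st("open")
im=snap("side","s2");crop(im,(310,180,410,300),5,"s2c")
E
```

```text
True
in2 t 8.68 p [ 0.645  -0.2006  0.0911] F [ 0.9 -0.5 -2.8] op 0.0258
open t 9.38 p [ 0.645  -0.2007  0.0916] F [-0.7  0.5  0.2] op 0.06
```

View pics/s2c.png

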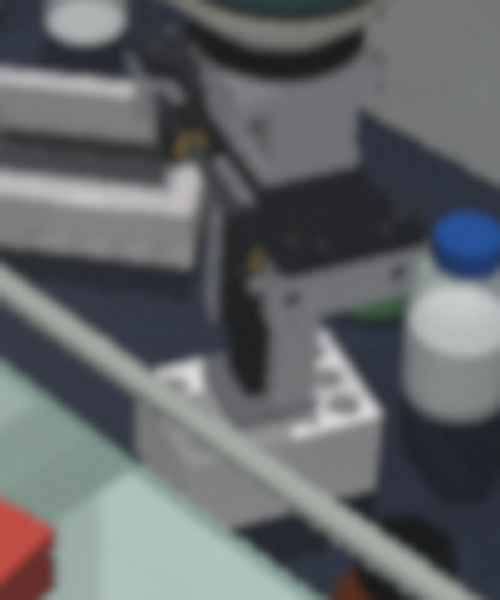

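The handle stands in the socket, seated loosely: TCP at .091 means the shoulder is a few mm up. Retreating, and checking jaw yaws for the tamper grasp away from the hood corner.

```bash
python3 - <<'E'
from h import *
p=robot.get_state()["ee_pos"]
robot.move_linear([p[0],p[1],.26],velocity=.2);st("up")
print(np.round(robot.get_state()["qpos"],2))
for a in(0,15,-15,-30,-45,120,135,150,165,180):
    for z in(.065,.24):
        q=robot.ik([*T,z],down(np.radians(a)));print(a,z,None if q is None else np.round(q,2))
im=snap("top","t2");crop(im,(330,130,410,210),6,"t2c")
E
```

```text
up t 10.43 p [ 0.6445 -0.2004  0.2587] F [-0.9 -0.4  0.4] op 0.06
[ 0.    0.5   0.37  1.44 -0.19  1.23  2.34]
0 0.065 [-0.29  0.51  0.69  2.07 -0.49  0.72  0.72]
0 0.24 [-0.43  0.22  0.81  1.93 -0.18  1.07  0.45]
15 0.065 [-0.25  0.49  0.64  2.07 -0.45  0.71  0.94]
15 0.24 [-0.39  0.21  0.75  1.93 -0.16  1.06  0.7 ]
-15 0.065 [-0.34  0.53  0.75  2.07 -0.54  0.74  0.5 ]
-15 0.24 [-0.48  0.23  0.87  1.93 -0.2   1.07  0.21]
-30 0.065 [-0.37  0.55  0.81  2.08 -0.59  0.75  0.28]
-30 0.24 [-0.53  0.24  0.94  1.93 -0.22  1.07 -0.03]
-45 0.065 [-0.41  0.57  0.86  2.08 -0.63  0.77  0.06]
-45 0.24 [-0.58  0.26  1.01  1.93 -0.25  1.08 -0.26]
120 0.065 [ 0.01  0.43  0.32  2.06 -0.21  0.67  2.56]
120 0.24 [-0.06  0.17  0.38  1.92 -0.07  1.06  2.44]
135 0.065 [ 0.07  0.43  0.25  2.06 -0.16  0.67  2.78]
135 0.24 [-0.02  0.17  0.33  1.92 -0.06  1.06  2.69]
150 0.065 [ 0.43  0.42 -0.19  2.05  0.12  0.68  2.78]
150 0.24 [ 0.6   0.19 -0.37  1.9   0.08  1.07  2.82]
165 0.065 [ 0.87  0.52 -0.73  2.04  0.5   0.76  2.72]
165 0.24 [ 1.27  0.39 -1.21  1.88  0.4   1.15  2.79]
180 0.065 [ 1.12  0.7  -1.09  2.03  0.8   0.92  2.74]
180 0.24 [-0.64  0.29  1.09  1.94 -0.29  1.09 -2.57]
```

```bash
python3 - <<'E'
from h import *
R=down(0.)
robot.move_ptp([*T,.24],R);st("over tamper")
print(robot.move_linear([*T,.062],velocity=.15,threshold=8));st("at")
robot.gripper_to(0.);st("grip")
im=snap("top","t3");s=snap("side","s3")
a=cv2.resize(im[120:260,290:430],(400,400),interpolation=cv2.INTER_CUBIC)
b=cv2.resize(s[180:300,300:420],(400,400),interpolation=cv2.INTER_CUBIC)
cv2.imwrite("pics/both3.png",np.hstack([a,b])[:,:,::-1])
E
```

```text
over tamper t 12.19 p [ 0.4682 -0.163   0.24  ] F [-0.8  0.4  0.1] op 0.0602
False
at t 13.53 p [ 0.4684 -0.1631  0.0626] F [-0.3  0.5  0.8] op 0.0603
grip t 14.15 p [ 0.4681 -0.163   0.062 ] F [0.2 0.1 0.9] op 0.0259
```

View pics/both3.png

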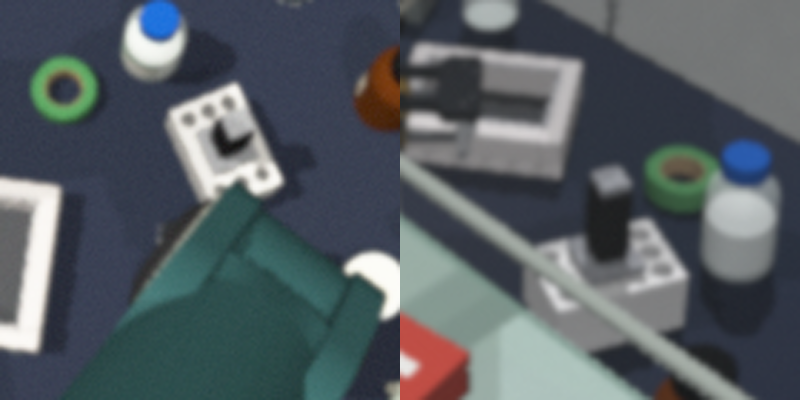

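The top crop shows the handle upright in the block with its cap at full-frame (373.3,163.4). The side view shows the same at (363,234). The tamper is gripped at 25.9 mm opening. Pressing next.

```bash
python3 - <<'E'
from h import *
c=onz("top",[[373.3,163.4]],.132)[0];print("cap",c.round(4),tri([373.3,163.4],[363,234]))
C=np.array([.6455,-.2005]);C=(C+c[:2])/2;print("use",C.round(4))
robot.move_linear([*T,.26],velocity=.15);st("lift")
robot.move_ptp([*C,.26],down(0.));st("over")
robot.move_linear([*C,.206],velocity=.12)
print(robot.move_linear([*C,.18],velocity=.03,threshold=6));st("touch")
print(robot.move_linear([*C,.18],velocity=.02,threshold=26));st("press")
E
```

```text
cap [ 0.6434 -0.1995  0.132 ] (array([ 0.6471, -0.2005,  0.125 ]), np.float64(0.0036))
use [ 0.6444 -0.2   ]
lift t 15.72 p [ 0.4676 -0.163   0.2593] F [-0.3  0.9 -2.2] op 0.0257
over t 16.47 p [ 0.644  -0.2004  0.2591] F [-1.   0.7 -2. ] op 0.0256
True
touch t 17.63 p [ 0.6442 -0.2     0.1902] F [ 0.1  1.2 -1.7] op 0.0255
True
press t 17.89 p [ 0.6442 -0.2001  0.19  ] F [-2.2  1.5  9.5] op 0.0255
```

```bash
python3 - <<'E'
from h import *
p=robot.get_state()["ee_pos"]
print(robot.move_linear([.6444,-.2,.18],velocity=.02,threshold=25));st("press2")
robot.pause(.2);st()
robot.move_linear([.6444,-.2,.26],velocity=.15);st("up")
robot.move_ptp([*T,.24],down(0.))
robot.move_linear([*T,.08],velocity=.15)
print(robot.move_linear([*T,.055],velocity=.03,threshold=4));st("bench")
im=snap("top","t4");s=snap("side","s4")
a=cv2.resize(im[120:260,290:430],(400,400),interpolation=cv2.INTER_CUBIC)
b=cv2.resize(s[200:290,320:410],(400,400),interpolation=cv2.INTER_CUBIC)
cv2.imwrite("pics/both4.png",np.hstack([a,b])[:,:,::-1])
E
```

```text
True
press2 t 18.14 p [ 0.6444 -0.2005  0.1899] F [-3.8  2.   9.9] op 0.0254
 t 18.34 p [ 0.6444 -0.2004  0.1898] F [-3.6  2.  10.3] op 0.0255
up t 18.97 p [ 0.6441 -0.1997  0.259 ] F [ 0.   0.4 -3.9] op 0.0259
True
bench t 21.56 p [ 0.4678 -0.1629  0.0612] F [ 0.8 -0.2 -1.5] op 0.0258
```

View pics/both4.png

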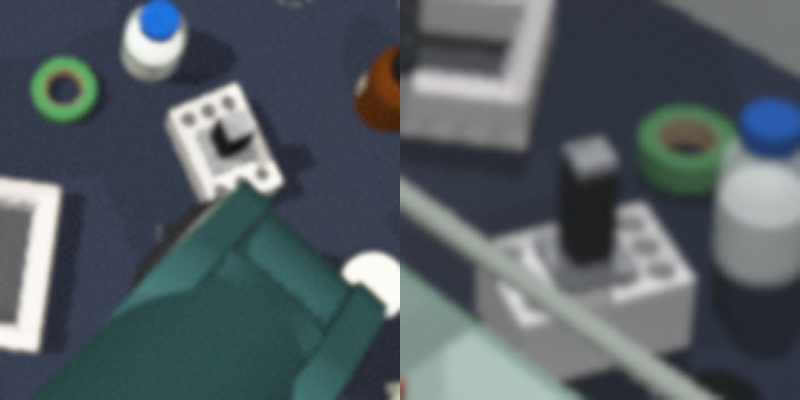

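The side crop shows the handle upright with no visible gap under the shoulder. The tamper is on the bench and still held. By kinematics the cap is at .128 to .129, against .128 for fully home. I'll compare before and after images to confirm the handle sank.

```bash
python3 - <<'E'
from h import *
print("pred cap px dz=3mm",np.diff(proj("side",[[.6444,-.2,.131],[.6444,-.2,.128]]),axis=0), "px per 5mm")
print(proj("side",[[.6444,-.2,.128],[.6444,-.2,.131],[.6444,-.2,.05]]).round(2))
g={n:cv2.cvtColor(cv2.imread(f"pics/{n}.png"),cv2.COLOR_BGR2GRAY).astype(np.float32) for n in("s3","s4")}
for n,(x0,y0,x1,y1) in {"cap+grip":(350,226,374,252),"wells":(370,243,390,270),"bottle":(380,220,410,268)}.items():
    a,b=(g[k][y0:y1,x0:x1] for k in("s3","s4"));w=cv2.createHanningWindow((x1-x0,y1-y0),cv2.CV_32F)
    print(n,cv2.phaseCorrelate(a,b,w))
for k in g: # cap top edge column profile
    print(k,[g[k][y,359:368].mean().round(0) for y in range(226,246)])
E
```

```text
pred cap px dz=3mm [[-0.05512362  1.00235076]] px per 5mm
[[361.14 233.05]
 [361.19 232.05]
 [359.75 257.86]]
cap+grip ((-0.6960635027371023, 1.4903129144117138), 0.9778161144550935)
wells ((-0.12060677567084532, 0.5654135743125739), 0.9948428493958933)
bottle ((-0.010467195367590776, -0.02063164472884438), 1.0083883742491404)
s3 [np.float32(51.0), np.float32(51.0), np.float32(56.0), np.float32(72.0), np.float32(99.0), np.float32(122.0), np.float32(135.0), np.float32(142.0), np.float32(143.0), np.float32(135.0), np.float32(116.0), np.float32(91.0), np.float32(67.0), np.float32(48.0), np.float32(36.0), np.float32(33.0), np.float32(32.0), np.float32(32.0), np.float32(33.0), np.float32(32.0)]
s4 [np.float32(51.0), np.float32(51.0), np.float32(51.0), np.float32(55.0), np.float32(71.0), np.float32(97.0), np.float32(120.0), np.float32(136.0), np.float32(145.0), np.float32(147.0), np.float32(139.0), np.float32(119.0), np.float32(94.0), np.float32(69.0), np.float32(49.0), np.float32(37.0), np.float32(33.0), np.float32(32.0), np.float32(32.0), np.float32(32.0)]
```

The cap dropped about 1.0 to 1.5 px (3 to 4 mm) in the side view, and two presses at ≥25 N stopped rigidly at the same height, so the handle is home. Releasing the tamper, then re-measuring the block.

```bash
python3 - <<'E'
from h import *
p=robot.get_state()["ee_pos"]
robot.gripper_to(.06);st("open")
robot.move_linear([p[0],p[1],.26],velocity=.18);st("up")
robot.move_ptp([.62,.12,.27],down(BJ))
im=snap("top","t5")
g=cv2.cvtColor(im,cv2.COLOR_RGB2GRAY);S=4;b=(340,142,398,202)
u=cv2.resize(g[b[1]:b[3],b[0]:b[2]],None,fx=S,fy=S,interpolation=cv2.INTER_CUBIC)
cs,hi=cv2.findContours((u>205).astype(np.uint8),cv2.RETR_CCOMP,cv2.CHAIN_APPROX_NONE)
for c in cs:
    if 150<cv2.contourArea(c)<700: print(cv2.contourArea(c),onz("top",(np.array([cv2.minAreaRect(c)[0]])+.5)/S-.5+b[:2],.05)[0][:2].round(4))
a=cv2.resize(im[120:270,290:440],(500,500),interpolation=cv2.INTER_CUBIC);cv2.imwrite("pics/t5c.png",a[:,:,::-1]);st()
E
```

```text
open t 22.37 p [ 0.4676 -0.1627  0.0615] F [0.  0.8 0.3] op 0.0599
up t 23.62 p [ 0.4672 -0.1626  0.2592] F [-0.6  0.  -0. ] op 0.06
 t 24.98 p [0.6199 0.1187 0.2699] F [-0.2 -0.4  0.5] op 0.06
```

View pics/t5c.png

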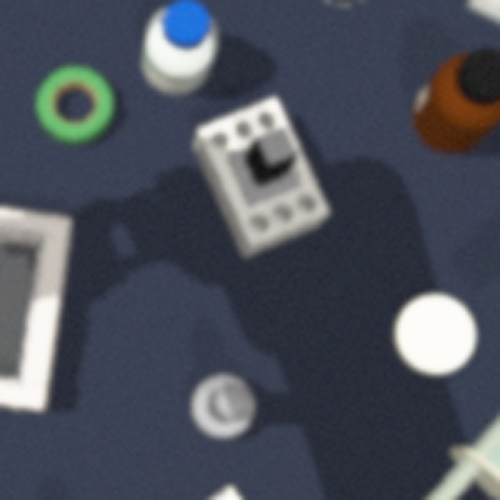

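The tamper stands upright at crop (224,405). The block's six wells average (263.7,171) in the crop, which is (369.1,171.3) full-frame, essentially unmoved. Gripping the handle and lifting.

```bash
python3 - <<'E'
from h import *
w=np.array([(221,140),(244,128),(268,120),(260,222),(283,213),(306,203)])*.3+[290,120]
X=onz("top",w,.05)[:,:2];c=X.mean(0);v=X[3:].mean(0)-X[:3].mean(0);l=(X[2]-X[0]+X[5]-X[3])
print("block",c.round(4),np.degrees(np.arctan2(-v[1],-v[0])).round(1),np.degrees(np.arctan2(l[1],l[0])).round(1)+90)
G=np.array([.6450,-.2003])
robot.move_ptp([*G,.25],down(BJ))
print(robot.move_linear([*G,.089],velocity=.15,threshold=8));st("at")
robot.gripper_to(0.);s=st("grip")
robot.move_linear([*G,.10],velocity=.02);st("l1")
robot.move_linear([*G,.19],velocity=.06);st("l2")
a=snap("side","s6");crop(a,(310,150,430,290),4.2,"s6c")
E
```

```text
block [ 0.6448 -0.2003] 21.6 21.599999999999994
False
at t 27.43 p [ 0.6455 -0.2005  0.0899] F [ 0.1  0.5 -0.3] op 0.0599
grip t 28.05 p [ 0.645  -0.2004  0.0891] F [ 0.5 -0.2  0.6] op 0.0257
l1 t 28.75 p [ 0.6449 -0.2003  0.1   ] F [ 0.4  0.9 -4.8] op 0.0258
l2 t 30.4 p [ 0.6449 -0.2003  0.1896] F [-0.1  0.5 -4. ] op 0.0255
```

View pics/s6c.png

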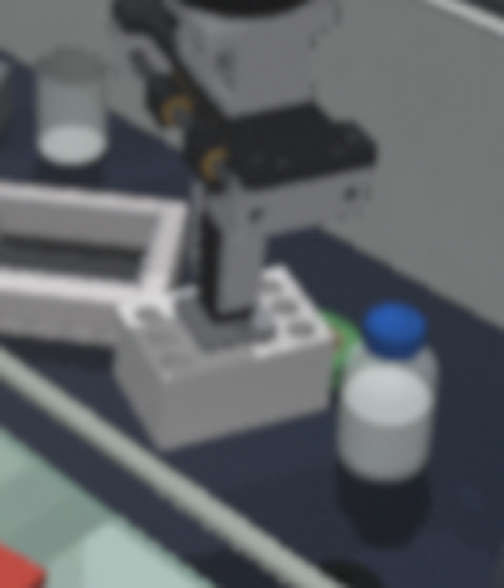

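The block hangs level from the handle at about 4 N. Carrying it over the well.

```bash
python3 - <<'E'
from h import *
robot.move_linear([*W,.19],velocity=.10,frame=down(WJ));st("over")
robot.move_linear([*W,.135],velocity=.06);st("low")
im=snap("top","t7");s=snap("side","s7")
a=cv2.resize(im[160:260,240:340],(400,400),interpolation=cv2.INTER_CUBIC)
b=cv2.resize(s[150:250,280:380],(400,400),interpolation=cv2.INTER_CUBIC)
cv2.imwrite("pics/both7.png",np.hstack([a,b])[:,:,::-1])
E
```

```text
over t 33.02 p [0.5512 0.0222 0.19  ] F [ 0.2  0.6 -4.6] op 0.0258
low t 34.08 p [0.5513 0.0225 0.1353] F [ 0.   0.2 -4.4] op 0.0261
```

View pics/both7.png

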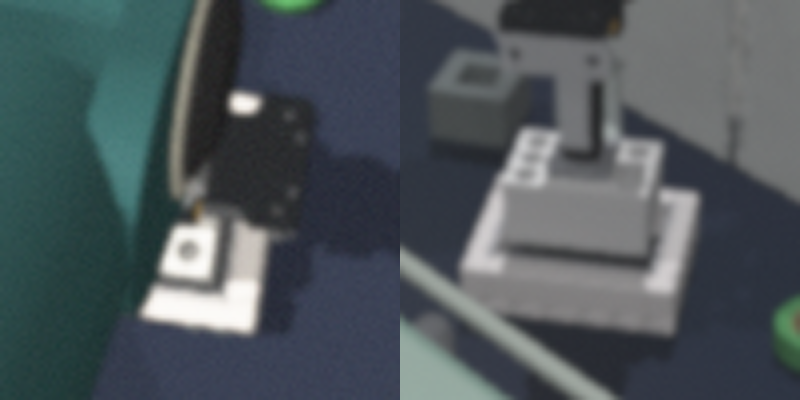

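The side crop shows the block just above the rim, parallel to it and roughly centred, with similar rim strips left and right. Lowering with a force stop; the floor is expected at TCP z ≈ .101.

```bash
python3 - <<'E'
from h import *
print(robot.move_linear([*W,.099],velocity=.025,threshold=4));st("down")
robot.pause(.2);st()
s=snap("side","s8");b=cv2.resize(s[150:250,280:380],(600,600),interpolation=cv2.INTER_CUBIC)
cv2.imwrite("pics/s8c.png",b[:,:,::-1])
E
```

```text
True
down t 35.42 p [0.5511 0.0224 0.1009] F [-0.1  0.5  6.1] op 0.0259
 t 35.62 p [0.5511 0.0225 0.1009] F [-0.4  0.6  6.6] op 0.0258
```

View pics/s8c.png

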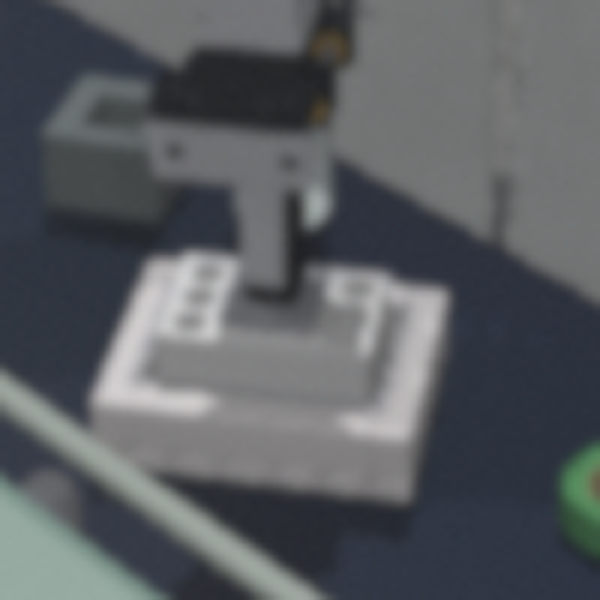

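The block sits flat in the well: contact came at TCP z .1009 against .101 expected. Releasing, retreating and doing a last check.

```bash
python3 - <<'E'
from h import *
robot.gripper_to(.06);st("open")
robot.move_linear([*W,.25],velocity=.15);st("up")
robot.move_ptp([.35,.42,.3],down(WJ));st("away")
im=snap("top","t9");s=snap("side","s9")
a=cv2.resize(im[120:310,190:440],(500,380),interpolation=cv2.INTER_CUBIC)
b=cv2.resize(s[150:250,300:379],(300,380),interpolation=cv2.INTER_CUBIC)
cv2.imwrite("pics/both9.png",np.hstack([a,b])[:,:,::-1])
E
```

```text
open t 36.38 p [0.5503 0.0225 0.1002] F [ 0.   0.4 -0.8] op 0.06
up t 37.53 p [0.5507 0.0226 0.2492] F [ 0.1  0.3 -0.3] op 0.0602
away t 39.17 p [0.3509 0.4191 0.2999] F [ 0.4  0.4 -0.5] op 0.0604
```

The viewer's limit is reached, so the last check is numeric: block outline, cap height, and what changed relative to the first picture.

```bash
python3 - <<'E'
from h import *
G=lambda n:cv2.cvtColor(cv2.imread(f"pics/{n}.png"),cv2.COLOR_BGR2GRAY)
t=G("t9");S=4
def up(g,b):return cv2.resize(g[b[1]:b[3],b[0]:b[2]],None,fx=S,fy=S,interpolation=cv2.INTER_CUBIC)
b=(262,182,308,240);u=up(t,b)
for th in(170,200):
  cs,hi=cv2.findContours((u>th).astype(np.uint8),cv2.RETR_CCOMP,cv2.CHAIN_APPROX_NONE)
  for c in cs:
    if 120<cv2.contourArea(c)<600:
        print(th,cv2.contourArea(c),onz("top",(np.array([cv2.minAreaRect(c)[0]])+.5)/S-.5+b[:2],.062)[0][:2].round(4))
# side cap: expected vs seen (same profile as after tamping)
s4,s9=G("s4").astype(float),G("s9").astype(float)
e4=proj("side",[[.6448,-.2003,.128]])[0];e9=proj("side",[[.5511,.0225,.140]])[0]
def half(s,e):
    x=int(round(e[0]));y0=int(e[1])-12;p=s[y0:y0+30,x-2:x+3].mean(1);d=np.diff(p[5:]);k=np.argmin(d)+5
    return y0+np.sum(np.arange(k-2,k+3)*np.abs(np.diff(p))[k-2:k+3])/np.sum(np.abs(np.diff(p))[k-2:k+3])+.5-e[1]
print("cap lower-edge offset from predicted cap-top centre, px: tamped",round(half(s4,e4),2),"now",round(half(s9,e9),2),e9.round(1))
d=cv2.absdiff(G("t0"),t)[115:320,180:450]
cs,_=cv2.findContours(cv2.morphologyEx((d>45).astype(np.uint8),cv2.MORPH_OPEN,np.ones((2,2))),cv2.RETR_EXTERNAL,cv2.CHAIN_APPROX_SIMPLE)
print("changed",[np.add(cv2.boundingRect(c),(180,115,0,0)).tolist() for c in cs])
tb=(340,225,375,258);w=cv2.createHanningWindow((35,33),cv2.CV_32F)
print("tamper shift px",cv2.phaseCorrelate(*[G(n)[tb[1]:tb[3],tb[0]:tb[2]].astype(np.float32) for n in("t0","t9")],w))
E
```

```text
170 134.5 [0.5141 0.0105]
170 132.5 [0.517  0.0299]
170 159.0 [0.5198 0.05  ]
170 169.0 [ 0.5848 -0.0011]
170 222.0 [0.5883 0.019 ]
170 203.5 [0.5912 0.0381]
200 302.5 [0.5137 0.01  ]
200 294.5 [0.5165 0.0297]
200 301.5 [0.5197 0.0495]
200 312.0 [ 0.5845 -0.0014]
200 388.0 [0.5879 0.019 ]
200 366.5 [0.5909 0.0378]
cap lower-edge offset from predicted cap-top centre, px: tamped 5.29 now 4.34 [324.1 176.1][ WARN:0@0.722] global loadsave.cpp:275 findDecoder imread_('pics/t0.png'): can't open/read file: check file path/integrity
Traceback (most recent call last):
cv2.error: OpenCV(4.12.0) /io/opencv/modules/imgproc/src/color.cpp:199: error: (-215:Assertion failed) !_src.empty() in function 'cvtColor'
```

```bash
python3 - <<'E'
from h import *
G=lambda n:cv2.cvtColor(cv2.imread(f"pics/{n}.png"),cv2.COLOR_BGR2GRAY)
for P,z,yaw in(((.6448,-.2003),.128,21.5),((.5522,.0241),.140,-9.)):
    n=np.radians(yaw-90);q=np.array([*P,z]);f=q+[.011*np.cos(n),.011*np.sin(n),-.008]
    e=np.array([.5511,.0225,.14]) if z>.13 else q
    print("model lower edge offset",(proj("side",[f])-proj("side",[e]))[0].round(2), "3mm up:",(proj("side",[f+[0,0,.003]])-proj("side",[e]))[0].round(2))
t=G("t9");d=cv2.absdiff(G("top0"),t)[115:320,180:450]
cs,_=cv2.findContours(cv2.morphologyEx((d>45).astype(np.uint8),cv2.MORPH_OPEN,np.ones((2,2))),cv2.RETR_EXTERNAL,cv2.CHAIN_APPROX_SIMPLE)
print("changed",[np.add(cv2.boundingRect(c),(180,115,0,0)).tolist() for c in cs])
w=cv2.createHanningWindow((35,33),cv2.CV_32F)
print("tamper shift px",cv2.phaseCorrelate(*[G(n)[225:258,340:375].astype(np.float32) for n in("top0","t9")],w))
E
```

```text
model lower edge offset [1.76 5.59] 3mm up: [1.82 4.59]
model lower edge offset [-0.33  4.34] 3mm up: [-0.34  3.41]
changed [[256, 286, 32, 32], [207, 254, 4, 3], [203, 245, 6, 8], [213, 243, 6, 12], [191, 242, 5, 9], [202, 240, 5, 3], [298, 222, 2, 7], [299, 201, 10, 17], [302, 196, 2, 4], [267, 189, 33, 44], [349, 150, 42, 48]]
tamper shift px ((-0.18886851997886822, 0.5688565158699035), 0.9827856804117744)
```

```bash
python3 - <<'E'
import cv2,numpy as np
for n in("top0","t9"):
    g=cv2.cvtColor(cv2.imread(f"pics/{n}.png"),cv2.COLOR_BGR2GRAY)[278:325,245:298]
    for th in(90,120,150):
        cs,_=cv2.findContours((g>th).astype(np.uint8),cv2.RETR_EXTERNAL,cv2.CHAIN_APPROX_NONE)
        print(n,th,[(np.round(r[0],1)+[245,278],np.round(r[1],1),round(r[2])) for r in(cv2.minAreaRect(max(cs,key=cv2.contourArea)),)] if cs else None,g.max(),np.median(g))
E
```

```text
top0 90 [(array([270.1, 300.7]), array([30.6, 29.3]), 76)] 251 63.0
top0 120 [(array([270.2, 300.7]), array([29.6, 28.1]), 76)] 251 63.0
top0 150 [(array([270.2, 300.7]), array([28.6, 27.6]), 76)] 251 63.0
t9 90 [(array([270.3, 300.7]), array([29.6, 28.4]), 76)] 203 47.0
t9 120 [(array([270.4, 300.6]), array([28.1, 27.2]), 76)] 203 47.0
t9 150 [(array([271.9, 307. ]), array([13.7, 25.4]), 77)] 203 47.0
```

The timer hasn't moved; it is only in the arm's shadow. Everything checks out, so I'm handing in.

```bash
python3 -c "
from rig import robot
robot.sign_off();print(robot.get_state()['time'])"
```

```text
the job is handed in; nothing more can be done
the job is handed in; nothing more can be done
```

I set the handle in the block's socket, pressed it home with the grey tamper, and stood the tamper back on its spot. I then lifted the block by its grip alone, lowered it into the heater well, and handed in after about 39 s of robot time.

**Handle home after tamping:** Two presses at a 25 N stop ended at the same height, with the cap at 128–129 mm (128 is fully home). The side view also showed it drop by about 3–4 mm. The force read only about 10 N once each press had settled, so I relied on the repeated height.

**Block in the well:** It touched down at TCP z 0.1009, against 0.101 expected. The tube wells put its centre about 2 mm from the heater's measured centre, within the 5 mm allowed, at a yaw of -9° against the heater's measured -9.2°.

**Handle home at the end:** In the last side picture the cap edge is where the model puts a fully home handle, to 0.1 px; a 3 mm lift would show as about 0.9 px.

**Other things:** The tamper is within about 0.6 px (roughly 1.5 mm) of where it started. Within the work area I compared, the only changes were the handle, block, heater well and the timer. The timer's outline hasn't moved; it was in the arm's shadow.

**Not done:** The last overview picture could not be viewed because the 12-picture limit was reached, so the final checks were made from its pixels only.

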